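# Stop check at the soldering bench

## Task

Do the stop check at the soldering bench with the fingertips, gripping nothing: push the red mushroom stop all the way in so that it latches, then push its bar round clockwise, without pinching it, until it pops fully out again, and then press the blue reset button fully in and let it come back. Do not hit the controls hard, and leave everything else on the bench where it is.

Things in the scene. Friction and masses are not known exactly. Their poses are not given: they have to be found in the camera images.
- stop_box: yellow stop station, fixed to the bench: box 86 x 86 mm, 56 mm tall, with the red mushroom stop on its top, centred. Origin: centre of its underside, on the bench; z up. Its yaw varies
- stop_top (a point): middle of the top of the red bar across the mushroom head: 109 mm above the bench with the stop out, 101 mm latched. Bar 52 mm long along this frame's x, 12 mm wide, 20 mm tall over the flat top of the round red head (52 mm across). Frame turns with the head about the vertical through this point; z up. White arrows show the way to turn (clockwise from above)
- stop_push (a joint): how far the stop is pushed in, m: 0 out, 0.008 fully in (hard stop). It resists with about 8 N at first, falling to nothing half-way (0.004), then snaps in and stays latched by itself; it cannot be pressed out again, only twisted out
- stop_twist (a joint): turn of the mushroom head, rad: 0 at rest, grows clockwise seen from above, hard stop about 0.8. A light spring (0.015 to 0.04 N m) turns it back when let go. With the stop latched, turning (about 0.1 N m) lifts the head up a ramp; past about 0.45 rad it pops out by itself, fully out by 0.8 at the latest
- reset_box: grey box 80 x 80 mm, 50 mm tall, fixed to the bench, with the blue reset button on its top, centred. Origin: centre of its underside, on the bench; z up
- reset_button_top (a point): middle of the top face of the blue reset button: 34 mm across, standing in a black ring 50 mm across; 72 mm above the bench when not pressed, 10 mm above the ring's top. Pressed straight down
- reset_button (a joint): how far the reset button is pressed, m: 0 out, 0.006 fully in (hard stop). Springs back; 1.5 N to start, 5 N when fully in
- screwdriver: orange-handled screwdriver, 170 mm long, lying on the bench between the two boxes; loose, leave it alone. Origin: under its middle, on the bench
- spool: solder spool with white flanges and silver wire, 60 mm wide, 50 mm tall, standing; loose, leave it alone. Origin: centre of its underside
- flux: amber flux bottle with a red cap, 44 mm wide, 100 mm tall, standing; loose, leave it alone. Origin: centre of its underside
- board: green circuit board 90 x 70 mm with parts up to 18 mm tall, lying flat; loose, leave it alone. Origin: centre of its underside
- cleaner: black round tip cleaner pot, 72 mm wide, 35 mm tall, with brass filling; loose, leave it alone. Origin: centre of its underside
- tray: blue two-part tray 130 x 90 x 30 mm; loose, leave it alone. Origin: centre of its underside
- brush: wooden-handled brush, 160 mm long, lying; loose, leave it alone. Origin: under its middle, on the bench

How it is judged:
By the outcome, as a careful person would: the job done as asked, in the order asked, and still so for the second after the job is handed in, with the robot touching nothing.
It also fails if it takes over 45 s, if anything falls off the work surface, if the arm or the gripper's body presses on something with over 40 N, if the wrist force passes 120 N, or if a joint passes its speed limit or range.

## Robot

A 6-joint arm with a two-finger parallel gripper is mounted at the origin on the work surface. World frame = base frame: x ahead of the robot, y to its left, z up, the work surface at z = 0. Lengths are in m, angles in degrees, forces in N, time in s.
With the tool pointing down it reaches from about 0.325 to 1 m from the base axis. Payload 5.1 kg.
Tool frame: the origin (TCP) lies midway between the tips of the shut fingers; the grasp point (between the pads) lies 19 mm behind it; z points along the fingers, y is the line along which they close (so a half turn about z gives the same grasp; the last joint's range is limited). The gripper opens to 85 mm and grips with 20 to 120 N. Pads are 22 mm wide; open, the fingers measure 114 mm over their backs; the gripper's body (76 mm by 85 mm) begins 54 mm behind the grasp point. The pads swing forward as they close: fully open they stand 13 mm farther back than shut.
Start: joints at [67.747, 7.093, 94.555, -0, 78.352, -4.733], TCP at [0.196, 0.62, 0.231] pointing down, gripper open.
Joint ranges: [-149.61, 149.61], [-58.7, 133.49], [1.44, 155.28], [-77.14, 257.14], [18.33, 153.61], [-166.67, 166.67]. Speed limits (degrees/s): [147.25, 147.25, 180, 180, 180, 180].

## Interface

Orientations are given as a 3x3 rotation matrix whose columns are the frame's x, y, z axes.
In Python, from rig import * gives the robot as it stands.
- The arm moves only by the tool jog_arm, never from a script. Its arguments are lists of equal length, an entry for each row: "dr": the turn, a rotation vector about the tool's x, y, z in rad, a list of three; "linear": the shift along the tool's x, y, z in cm, a list of three; "jaw": the finger opening in cm, from 0 to 8.54. In form: {"dr": [[ax, ay, az], ...], "linear": [[x, y, z], ...], "jaw": [jaw, ...]}. A call has 1 to 5 rows; each row is the pose to reach, as a shift and turn from the pose commanded when the call began, along the tool's axes at that moment; what a row does not reach only later rows make up. A row lasts 1/10 s, in which the tool goes at most 50 mm and 8.59 degrees, less where a joint would pass 70% of its speed; a pose out of reach is approached as far as the arm can. A call with a gripper value outside its range is refused whole. The fingers move at their own pace and stop on an object; "force" is the grip in N (left out, the last holds). Time passes only in rows, so rows that repeat a pose let the fingers close. It gives the time, the measured TCP pose, the force, the opening and the grip force at its end, in the units of the state.
- get_state(): the state, without advancing time (a new reading comes with each control period).
- snapshot(name): name is "side" or "top"; returns the picture (384x512x3 uint8, red, green, blue); there is no depth.
- camera_info(name): a dict with "mtx" (3x3 intrinsics, pixels), "xyz" and "rotation" of the camera in the world. Camera axes: x right, y down, z forward; pixel columns grow to the right and rows downward; lengths in m; the calibration is good to about 2 mm. A picture is of the moment at which its call begins. camera_info takes no time and is no camera call.
- finish_job(): hands the job in; it is judged then, once.
The state is a dict: "time_s": time; "joints": joint angles; "joint_velocities": joint speeds; "joint_torque": joint torques, N m; "position": TCP position; "orientation": TCP orientation; "force": force on the tool from outside, world axes, zero at the start; "wrist_torque": the same for the moment, N m; "width": finger opening in m; "gripper_force": force on a finger pad.
Only numpy, scipy, OpenCV 4.12 (cv2) and the standard library are available. Lean on these libraries where they do the work, as an engineer would, in place of code of your own. Each camera call takes 0.05 s, during which the arm holds its last target. There are 200 camera calls.

## Working session

There is one attempt and no reset: what is moved stays moved. The work goes in short steps, Python scripts to look and compute and a tool call to move; the robot and the scene stay as the last step left them, time stands still between calls to the robot, and variables do not carry over. Pictures are saved under pics/ and viewed, at most 10 in all, crops included, and the job is handed in when it is done.

Besides the shell and the picture viewer there is one more tool, called after "Emit:" by a JSON object that holds its "name" and its "arguments". jog_arm: Moves the arm, as the interface text tells. Its arguments: {"type":"object","properties":{"dr":{"type":"array","items":{"type":"array","items":{"type":"number"}}},"linear":{"type":"array","items":{"type":"array","items":{"type":"number"}}},"jaw":{"type":"array","items":{"type":"number"}},"force":{"type":"number"}},"required":["dr","linear","jaw"]}

```bash
mkdir -p pics; python3 - <<'E'
from rig import *
import cv2
s=get_state();print(s)
for n in("side","top"):
    im=snapshot(n);cv2.imwrite(f"pics/{n}0.png",im[:,:,::-1]);print(camera_info(n))
E
```

```text
{'time_s': 0.0, 'joints': array([ 6.77451604e+01,  7.13496722e+00,  9.46318787e+01, -7.02455212e-06,
        7.83507373e+01, -4.73318008e+00]), 'joint_velocities': array([ 0.10341772, -0.05306307, -0.00492284, -0.01601863,  0.06988374,
        0.03758588]), 'joint_torque': array([ 1.96149653e-03, -4.23620045e+01, -3.65450978e+01,  3.09281347e-05,
        7.03257567e-03, -1.34064280e-05]), 'position': array([0.19550298, 0.61928453, 0.23005911]), 'orientation': array([[-9.53603148e-01,  3.01065494e-01, -7.77117127e-04],
       [ 3.01066449e-01,  9.53601272e-01, -1.89938660e-03],
       [ 1.69220118e-04, -2.04522493e-03, -9.99997894e-01]]), 'force': array([ 0.32073289, -0.0286892 ,  0.57466587]), 'wrist_torque': array([ 0.03061624, -0.05749497,  0.01606055]), 'gripper_force': 0.0, 'width': 0.0851686876433192}
{'mtx': array([[397.0930643 ,   0.        , 266.7763336 ],
       [  0.        , 397.0930643 , 195.34338162],
       [  0.        ,   0.        ,   1.        ]]), 'xyz': array([0.46301537, 0.76504578, 0.62260994]), 'rotation': array([[-0.99566326, -0.05880031,  0.0720916 ],
       [-0.09257135,  0.54931063, -0.83047479],
       [ 0.00923149, -0.83354685, -0.55237164]])}
{'mtx': array([[395.49089556,   0.        , 255.21589666],
       [  0.        , 395.49089556, 181.15393337],
       [  0.        ,   0.        ,   1.        ]]), 'xyz': array([ 0.42471171, -0.01675928,  1.16368159]), 'rotation': array([[ 0.00236463, -0.99509119,  0.09893402],
       [-0.99997586, -0.00299941, -0.00626796],
       [ 0.00653393, -0.09891681, -0.99507425]])}
```

View pics/top0.png

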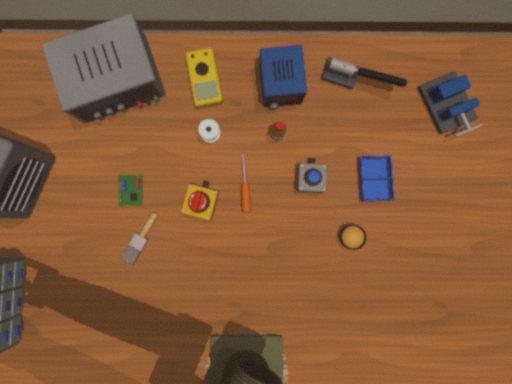

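View pics/side0.png

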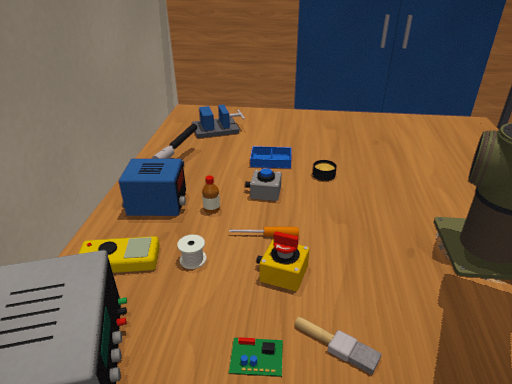

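The top view shows the stop at about (199,201), the reset at (313,177) and the screwdriver between them at (245,190). In the side view the stop is at (286,245) and the reset at (266,175). Next I'll measure these and zoom in on the head.

```bash
cat > h.py <<'E'
from rig import *
import cv2, numpy as np
def ray(n,uv):
    c=camera_info(n);d=np.linalg.inv(c["mtx"])@[*uv,1];d=c["rotation"]@d
    return c["xyz"],d
def plane(n,uv,z):
    p,d=ray(n,uv);return p+d*(z-p[2])/d[2]
def tri(a,b):
    (p,d),(q,e)=ray("top",a),ray("side",b)
    t=np.linalg.lstsq(np.c_[d,-e],q-p,rcond=None)[0];x,y=p+d*t[0],q+e*t[1]
    return (x+y)/2,np.linalg.norm(x-y)
def mask(im,box,kind):
    x0,y0,x1,y1=box;h=cv2.cvtColor(im,cv2.COLOR_RGB2HSV);H,S,V=cv2.split(h)
    m={"red":((H<6)|(H>172))&(S>150)&(V>70),"blue":(H>100)&(H<130)&(S>130)&(V>60),"yel":(H>20)&(H<35)&(S>150)}[kind]
    o=np.zeros(m.shape,np.uint8);o[y0:y1,x0:x1]=m[y0:y1,x0:x1];return o
def cen(m):
    n,_,st,c=cv2.connectedComponentsWithStats(m);k=1+np.argmax(st[1:,4]);return c[k],st[k]
E
python3 - <<'E'
from h import *
t=cv2.imread("pics/top0.png")[:,:,::-1].copy();s=cv2.imread("pics/side0.png")[:,:,::-1].copy()
for k,bt,bs in(("red",(175,175,225,225),(265,225,315,265)),("blue",(295,160,330,195),(250,160,280,185))):
    a,sa=cen(mask(t,bt,k));b,sb=cen(mask(s,bs,k));print(k,a,sa,b,sb,tri(a,b))
    for z in(.05,.072,.09,.109):print(z,plane("top",a,z),plane("side",b,z))
m=mask(t,(170,170,230,230),"yel");c=max(cv2.findContours(m,0,2)[0],key=cv2.contourArea);r=cv2.minAreaRect(c);print(r,[plane("top",p,.056)[:2] for p in cv2.boxPoints(r)])
A=cv2.resize(t[170:230,170:230],(400,400),interpolation=2);B=cv2.resize(s[220:280,255:315],(400,400),interpolation=2)
cv2.imwrite("pics/c.png",np.hstack([A,B])[:,:,::-1])
E
```

```text
red [197.45192308 201.10096154] [190 192  18  19 208] [285.21695761 242.06733167] [274 232  24  22 401] (array([0.47760973, 0.13311635, 0.08918589]), np.float64(0.0018883390409997925))
0.05 [0.47855923 0.13859005 0.05      ] [0.47969555 0.0866239  0.05      ]
0.072 [0.47749551 0.13552123 0.072     ] [0.47905469 0.11268925 0.072     ]
0.09 [0.4766252  0.13301038 0.09      ] [0.47853035 0.13401545 0.09      ]
0.109 [0.47570653 0.13036004 0.109     ] [0.47797687 0.15652644 0.109     ]
blue [313.59302326 176.19767442] [309 171  10  11  86] [265.41013825 163.23502304] [250 160  30   8 217] (array([ 0.5473541 , -0.18195704,  0.09720802]), np.float64(0.005178877872517542))
0.05 [ 0.55006322 -0.18931114  0.05      ] [ 0.55778646 -0.26750037  0.05      ]
0.072 [ 0.54758698 -0.1859025   0.072     ] [ 0.5541453  -0.22782936  0.072     ]
0.09 [ 0.54556098 -0.18311362  0.09      ] [ 0.55116617 -0.19537126  0.09      ]
0.109 [ 0.54342241 -0.18016979  0.109     ] [ 0.54802153 -0.16110993  0.109     ]
((199.23583984375, 201.4245147705078), (29.807241439819336, 29.53251838684082), 15.945395469665527) [array([0.44905751, 0.18354141]), array([0.52869414, 0.1624362 ]), array([0.50585789, 0.08167361]), array([0.42651031, 0.10332701])]
```

View pics/c.png

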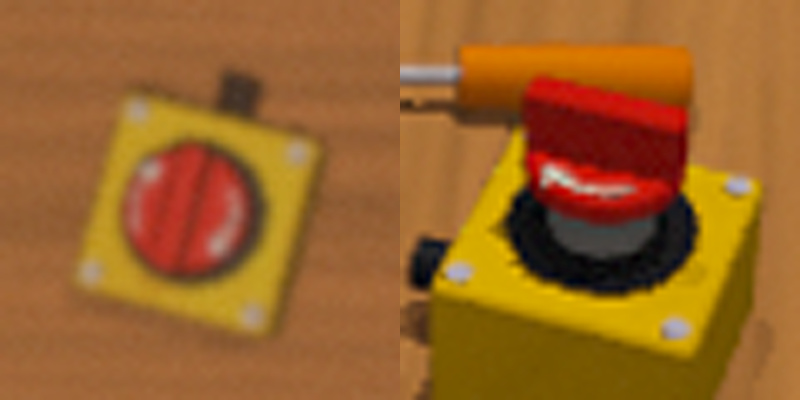

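The crop shows the bar running along the box's side: top end at about (201,192), bottom end at (197,211) in the top view. The arrows are on the head. I'll fix the reset mask, because the tray got into it, and add a move helper.

```bash
cat >> h.py <<'E'
from scipy.spatial.transform import Rotation as R
def go(p,ang):
    "tool x at world angle ang (deg), tool down; prints turn and shift in tool axes"
    s=get_state();O=s["orientation"];a=np.radians(ang);c,d=np.cos(a),np.sin(a)
    T=np.array([[c,d,0],[d,-c,0],[0,0,-1.]])
    print("t",round(s["time_s"],2),"dr",R.from_matrix(O.T@T).as_rotvec().round(4),"lin cm",(100*O.T@(np.array(p)-s["position"])).round(2),"F",s["force"].round(1),"w",round(s["width"],4),"p",s["position"].round(4))
E
python3 - <<'E'
from h import *
t=cv2.imread("pics/top0.png")[:,:,::-1].copy();s=cv2.imread("pics/side0.png")[:,:,::-1].copy()
a,_=cen(mask(t,(300,165,326,190),"blue"));b,st=cen(mask(s,(254,168,278,188),"blue"));print(a,b,st,tri(a,b))
print("bar ends",plane("side",(277,232.5),.109),plane("side",(298,238),.109))
print("top bar ends",plane("top",(200.5,192),.1),plane("top",(197.3,211),.1))
go((.477,.1325,.16),255.2)
E
```

```text
[313.59302326 176.19767442] [265.57647059 172.49411765] [260 169  13   8  85] (array([ 0.54902742, -0.18692824,  0.06533167]), np.float64(0.0013716196173406275))
bar ends [0.49639715 0.12809055 0.109     ] [0.45299092 0.14124753 0.109     ]
top bar ends [0.50066992 0.12382622 0.1       ] [0.44961301 0.1315766  0.1       ]
t 0.1 dr [-1.3000e-03 -1.6000e-03 -1.6183e+00] lin cm [-41.5  -37.93   7.08] F [-0.2 -0.9 -0.3] w 0.0854 p [0.1955 0.6193 0.2302]
```

Emit:
{"name": "jog_arm", "arguments": {"dr": [[0,0,-0.14],[0,0,-0.28],[0,0,-0.42],[0,0,-0.56],[0,0,-0.7]], "linear": [[-3,-2.7,0],[-6,-5.4,0],[-9.5,-8.7,0],[-13,-11.9,0],[-16.5,-15.1,0]], "jaw": [0,0,0,0,0], "force": 40}}

```text
time_s: 0.6
position: [0.3076, 0.4249, 0.2307]
orientation: [[-0.922, -0.388, -0.0], [-0.388, 0.922, -0.001], [0.001, -0.0, -1.0]]
force: [0.7, 0.3, 0.5]
width: 0.0119
gripper_force: 0.0
```

```bash
python3 -c "
from h import *
go((.477,.1325,.16),255.2)"
```

```text
t 0.6 dr [-2.00e-04 -8.00e-04 -9.14e-01] lin cm [ -4.27 -33.52   7.09] F [0.7 0.3 0.5] w 0.0119 p [0.3076 0.4249 0.2307]
```

Emit:
{"name": "jog_arm", "arguments": {"dr": [[0,0,-0.14],[0,0,-0.28],[0,0,-0.42],[0,0,-0.56],[0,0,-0.7]], "linear": [[-0.5,-4.5,0],[-1.1,-9,0],[-1.7,-13.5,0],[-2.3,-18,0],[-2.8,-22,0]], "jaw": [0,0,0,0,0]}}

```text
time_s: 1.1
position: [0.415, 0.2374, 0.231]
orientation: [[-0.486, -0.874, -0.0], [-0.874, 0.486, -0.0], [0.0, 0.0, -1.0]]
force: [-0.6, 0.4, 1.0]
width: 0.0002
gripper_force: 0.0
```

```bash
python3 -c "
from h import *
go((.477,.1325,.14),255.2)"
```

```text
t 1.1 dr [ 2.000e-04 -2.000e-04 -2.491e-01] lin cm [  6.16 -10.52   9.1 ] F [-0.6  0.4  1. ] w 0.0002 p [0.415  0.2374 0.231 ]
```

Emit:
{"name": "jog_arm", "arguments": {"dr": [[0,0,-0.12],[0,0,-0.21],[0,0,-0.21],[0,0,-0.21],[0,0,-0.21]], "linear": [[2,-3.5,3],[4,-7,6],[6,-10,9],[6,-10,9],[6,-10,9]], "jaw": [0,0,0,0,0]}}

```text
time_s: 1.6
position: [0.4718, 0.1372, 0.1402]
orientation: [[-0.3, -0.954, -0.003], [-0.954, 0.3, -0.0], [0.001, 0.003, -1.0]]
force: [0.4, -0.6, 0.4]
width: 0.0
gripper_force: 0.0
```

```bash
python3 -c "
from h import *
go((.477,.1325,.115),255.2)
for n in('side','top'):cv2.imwrite('pics/%s1.png'%n,snapshot(n)[:,:,::-1])
A,B=cv2.imread('pics/top1.png'),cv2.imread('pics/side1.png')
cv2.imwrite('pics/c1.png',np.hstack([cv2.resize(A[160:240,160:240],(400,400),interpolation=2),cv2.resize(B[190:290,240:340],(400,400),interpolation=2)]))"
```

```text
t 1.6 dr [ 0.0025 -0.0008 -0.0465] lin cm [ 0.29 -0.64  2.52] F [ 0.4 -0.6  0.4] w 0.0 p [0.4718 0.1372 0.1402]
```

View pics/c1.png

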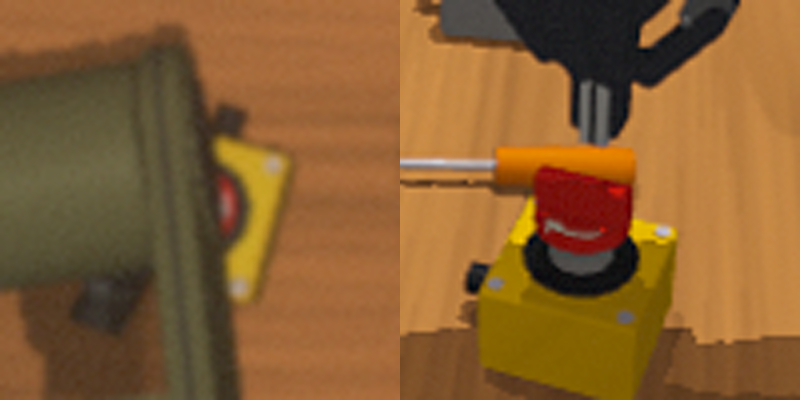

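In the side crop the shut fingertips are above the bar (tip at about side pixel (289,225)). The arm hides the head in the top view. I'll align, then descend slowly.

Emit:
{"name": "jog_arm", "arguments": {"dr": [[0,0,-0.045],[0,0,-0.045],[0,0,-0.045],[0,0,-0.045],[0,0,-0.045]], "linear": [[0.3,-0.6,0.8],[0.3,-0.6,1.8],[0.3,-0.6,2.6],[0.3,-0.6,2.7],[0.3,-0.6,2.7]], "jaw": [0,0,0,0,0]}}

```text
time_s: 2.2
position: [0.4768, 0.1336, 0.114]
orientation: [[-0.254, -0.967, -0.001], [-0.967, 0.254, -0.0], [0.0, 0.001, -1.0]]
force: [-0.2, -0.3, -0.3]
width: 0.0002
gripper_force: 0.0
```

```bash
python3 -c "
from h import *
go((.477,.1325,.101),255.2)"
```

```text
t 2.2 dr [ 0.0007 -0.0003  0.001 ] lin cm [ 0.1  -0.05  1.3 ] F [-0.2 -0.3 -0.3] w 0.0002 p [0.4768 0.1336 0.114 ]
```

Emit:
{"name": "jog_arm", "arguments": {"dr": [[0,0,0],[0,0,0],[0,0,0],[0,0,0],[0,0,0]], "linear": [[0.1,0,0.2],[0.1,0,0.35],[0.1,0,0.5],[0.1,0,0.6],[0.1,0,0.7]], "jaw": [0,0,0,0,0]}}

```text
time_s: 2.7
position: [0.4773, 0.1323, 0.1087]
orientation: [[-0.255, -0.967, 0.0], [-0.967, 0.255, -0.0], [-0.0, -0.0, -1.0]]
force: [-4.3, -1.2, 9.4]
width: -0.0
gripper_force: 4.1
```

Emit:
{"name": "jog_arm", "arguments": {"dr": [[0,0,0],[0,0,0],[0,0,0],[0,0,0],[0,0,0]], "linear": [[0,0,0.1],[0,0,0.2],[0,0,0.3],[0,0,0.4],[0,0,0.5]], "jaw": [0,0,0,0,0]}}

```text
time_s: 3.2
position: [0.4769, 0.1322, 0.102]
orientation: [[-0.255, -0.967, -0.0], [-0.967, 0.255, 0.0], [-0.0, 0.0, -1.0]]
force: [0.4, -0.5, 0.7]
width: -0.0001
gripper_force: 0.0
```

Emit:
{"name": "jog_arm", "arguments": {"dr": [[0,0,0],[0,0,0],[0,0,0],[0,0,0]], "linear": [[0,0,0.08],[0,0,0.15],[0,0,0.2],[0,0,0.2]], "jaw": [0,0,0,0]}}

```text
time_s: 3.6
position: [0.477, 0.1322, 0.1009]
orientation: [[-0.255, -0.967, -0.0], [-0.967, 0.255, -0.0], [0.0, 0.0, -1.0]]
force: [-2.9, -0.7, 4.6]
width: 0.0001
gripper_force: 2.5
```

```bash
python3 -c "
from h import *
go((.477,.1325,.101),255.2)"
```

```text
t 3.6 dr [ 0.0004 -0.0002  0.0006] lin cm [-0.03  0.   -0.01] F [-2.9 -0.7  4.6] w 0.0001 p [0.477  0.1322 0.1009]
```

It's latched: the bar top is at 0.101 and the force rises at the stop. Next I lift, move to the far end of the bar on its +y side, and lower beside it.

Emit:
{"name": "jog_arm", "arguments": {"dr": [[0,0,0],[0,0,0],[0,0,0],[0,0,0],[0,0,0]], "linear": [[0,0,-0.8],[0,0,-1.6],[-1.2,-0.9,-1.6],[-2.6,-1.9,-1.6],[-2.6,-1.9,-1.6]], "jaw": [0,0,0,0,0]}}

```text
time_s: 4.1
position: [0.5035, 0.1533, 0.1175]
orientation: [[-0.254, -0.967, 0.002], [-0.967, 0.254, 0.001], [-0.001, -0.002, -1.0]]
force: [-0.0, -1.0, -0.3]
width: -0.0001
gripper_force: 0.0
```

```bash
python3 -c "
from h import *
go((.477,.1325,.093),255.2)
B=snapshot('side')[:,:,::-1]
cv2.imwrite('pics/c2.png',cv2.resize(B[190:290,240:340],(500,500),interpolation=2))"
```

```text
t 4.1 dr [-0.002   0.0011  0.0013] lin cm [2.69 2.04 2.44] F [-0.  -1.  -0.3] w -0.0001 p [0.5035 0.1533 0.1175]
```

View pics/c2.png

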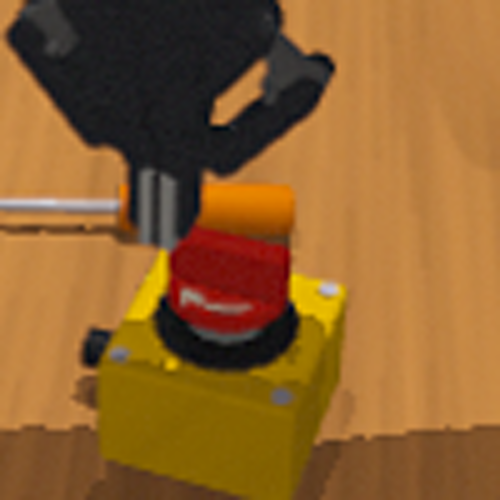

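The side crop shows the head seated low (latched) and the fingers beyond the bar's left (far) end, clear of it on the near side of the camera. I'll lower beside it, then approach.

Emit:
{"name": "jog_arm", "arguments": {"dr": [[0,0,0],[0,0,0],[0,0,0],[0,0,0],[0,0,0]], "linear": [[0,0.1,1.0],[0,0.1,2.0],[0,0.1,2.4],[0.4,0.1,2.4],[0.7,0.1,2.4]], "jaw": [0,0,0,0,0]}}

```text
time_s: 4.65
position: [0.4989, 0.1456, 0.092]
orientation: [[-0.255, -0.967, -0.001], [-0.967, 0.255, -0.0], [0.0, 0.001, -1.0]]
force: [0.5, -0.4, 0.8]
width: -0.0002
gripper_force: 0.0
```

```bash
python3 -c "
from h import *
go((.477,.1325,.093),255.2)"
```

```text
t 4.65 dr [ 0.0006 -0.0004  0.0005] lin cm [ 1.83  1.78 -0.1 ] F [ 0.5 -0.4  0.8] w -0.0002 p [0.4989 0.1456 0.092 ]
```

Emit:
{"name": "jog_arm", "arguments": {"dr": [[0,0,0],[0,0,0.1],[0,0,0.2],[0,0,0.3],[0,0,0.4]], "linear": [[0.13,0,-0.1],[0.32,-0.16,-0.1],[0.52,-0.3,-0.1],[0.74,-0.42,-0.1],[0.97,-0.52,-0.1]], "jaw": [0,0,0,0,0]}}

```text
time_s: 5.15
position: [0.5034, 0.1361, 0.0951]
orientation: [[-0.615, -0.789, 0.004], [-0.789, 0.615, 0.002], [-0.004, -0.002, -1.0]]
force: [0.9, 2.2, 2.2]
width: 0.0002
gripper_force: 1.4
```

```bash
python3 -c "
from h import *
go((.477,.1325,.093),255.2)
B=snapshot('side')[:,:,::-1]
cv2.imwrite('pics/c3.png',cv2.resize(B[190:290,240:340],(500,500),interpolation=2))"
```

```text
t 5.15 dr [-0.0028  0.0038 -0.4037] lin cm [1.9  1.86 0.2 ] F [0.9 2.2 2.2] w 0.0002 p [0.5034 0.1361 0.0951]
```

View pics/c3.png

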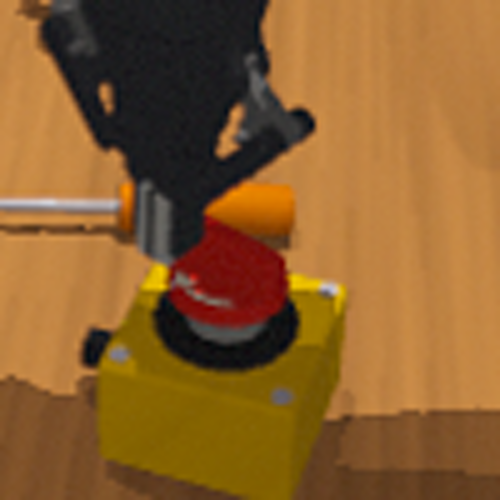

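The side crop shows the bar turned clockwise with the finger on its far end. I'll continue the arc.

Emit:
{"name": "jog_arm", "arguments": {"dr": [[0,0,0.08],[0,0,0.16],[0,0,0.24],[0,0,0.32],[0,0,0.34]], "linear": [[0.15,-0.13,0],[0.31,-0.24,0],[0.48,-0.35,0],[0.65,-0.44,0],[0.7,-0.46,0]], "jaw": [0,0,0,0,0]}}

```text
time_s: 5.7
position: [0.5021, 0.1271, 0.0944]
orientation: [[-0.84, -0.542, 0.003], [-0.542, 0.84, 0.001], [-0.003, -0.001, -1.0]]
force: [1.5, 1.6, 1.5]
width: 0.0
gripper_force: 1.2
```

```bash
python3 -c "
from h import *
go((.477,.1325,.093),255.2)
B=snapshot('side')[:,:,::-1]
cv2.imwrite('pics/c4.png',cv2.resize(B[190:290,240:340],(500,500),interpolation=2))"
```

```text
t 5.7 dr [-0.0018  0.0022 -0.7393] lin cm [1.82 1.82 0.14] F [1.5 1.6 1.5] w 0.0 p [0.5021 0.1271 0.0944]
```

View pics/c4.png

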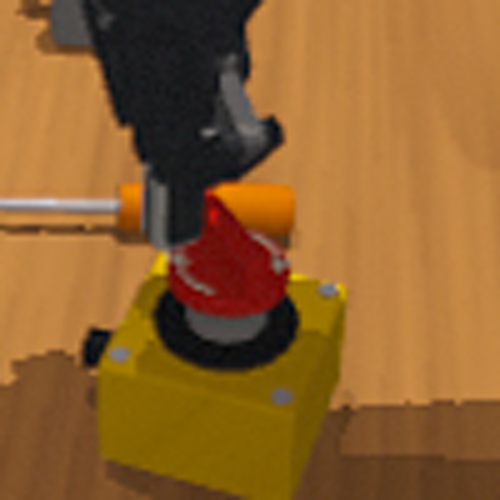

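The stem is visible again, so it has popped out. I'll push slightly further to be sure, then back off and lift.

Emit:
{"name": "jog_arm", "arguments": {"dr": [[0,0,0.05],[0,0,0.05],[0,0,0],[0,0,-0.1],[0,0,-0.1]], "linear": [[0.09,-0.08,0],[0.09,-0.08,0],[-0.8,0,0],[-2.0,0,0],[-3,0,0]], "jaw": [0,0,0,0,0]}}

```text
time_s: 6.25
position: [0.526, 0.1432, 0.0928]
orientation: [[-0.781, -0.625, -0.002], [-0.625, 0.781, -0.001], [0.002, 0.001, -1.0]]
force: [0.3, -1.1, 0.4]
width: -0.0002
gripper_force: 0.0
```

Emit:
{"name": "jog_arm", "arguments": {"dr": [[0,0,0],[0,0,0],[0,0,0],[0,0,0]], "linear": [[0,0,-1],[0,0,-3],[0,0,-6],[0,0,-6]], "jaw": [0,0,0,0]}}

```text
time_s: 6.65
position: [0.5289, 0.1436, 0.1586]
orientation: [[-0.782, -0.623, 0.008], [-0.623, 0.782, 0.001], [-0.007, -0.004, -1.0]]
force: [1.6, -0.1, 0.5]
width: -0.0
gripper_force: 0.0
```

```bash
python3 -c "
from h import *
go((.548,-.186,.15),180)
B=snapshot('side')
cv2.imwrite('pics/side5.png',B[:,:,::-1])
a,b=cen(mask(B,(265,215,315,270),'red'));print(a,b)
cv2.imwrite('pics/c5.png',cv2.resize(B[190:290,240:340,::-1],(500,500),interpolation=2))"
```

```text
t 6.65 dr [-0.0016  0.008   0.6725] lin cm [ 19.04 -26.97   0.84] F [ 1.6 -0.1  0.5] w -0.0 p [0.5289 0.1436 0.1586]
[285.1840796 242.0920398] [273 232  25  22 402]
```

View pics/c5.png

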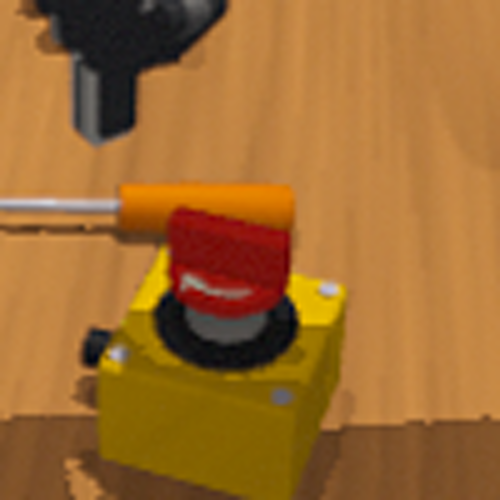

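The red centroid is at (285.2,242.1), the same as before the push, so the stop is fully out and back at rest. Next, the reset button.

Emit:
{"name": "jog_arm", "arguments": {"dr": [[0,0,0],[0,0,0],[0,0,0],[0,0,0],[0,0,0]], "linear": [[2.3,-3.2,0],[4.6,-6.5,0],[7,-9.9,0],[9.4,-13.3,0],[11.8,-16.7,0]], "jaw": [0,0,0,0,0]}}

```text
time_s: 7.2
position: [0.537, -0.0624, 0.1522]
orientation: [[-0.782, -0.623, -0.002], [-0.623, 0.782, 0.0], [0.001, 0.002, -1.0]]
force: [0.6, 0.6, 1.1]
width: 0.0
gripper_force: 0.0
```

Emit:
{"name": "jog_arm", "arguments": {"dr": [[0,0,0],[0,0,0],[0,0,0],[0,0,0],[0,0,0]], "linear": [[2.4,-3.4,0],[4.8,-6.8,0],[7.2,-10.2,0],[7.2,-10.2,0],[7.2,-10.2,0]], "jaw": [0,0,0,0,0]}}

```text
time_s: 7.7
position: [0.5445, -0.1859, 0.1522]
orientation: [[-0.783, -0.622, -0.002], [-0.622, 0.783, 0.001], [0.001, 0.002, -1.0]]
force: [0.0, 0.7, 0.1]
width: -0.0
gripper_force: 0.0
```

```bash
python3 -c "
from h import *
go((.548,-.186,.076),218.5)"
```

```text
t 7.7 dr [ 0.0024 -0.0009 -0.0012] lin cm [-0.28 -0.25  7.62] F [0.  0.7 0.1] w -0.0 p [ 0.5445 -0.1859  0.1522]
```

Emit:
{"name": "jog_arm", "arguments": {"dr": [[0,0,0],[0,0,0],[0,0,0],[0,0,0],[0,0,0]], "linear": [[-0.3,-0.25,2.5],[-0.3,-0.25,5],[-0.3,-0.25,6.5],[-0.3,-0.25,7.3],[-0.3,-0.25,7.6]], "jaw": [0,0,0,0,0]}}

```text
time_s: 8.2
position: [0.5489, -0.1846, 0.0763]
orientation: [[-0.781, -0.624, -0.002], [-0.624, 0.781, 0.001], [0.001, 0.002, -1.0]]
force: [-0.7, -0.6, 0.6]
width: -0.0002
gripper_force: 0.0
```

```bash
python3 -c "
from h import *
go((.548,-.186,.066),218.5)
B=snapshot('side')[:,:,::-1]
cv2.imwrite('pics/c6.png',cv2.resize(B[130:210,220:320],(500,400),interpolation=2))"
```

```text
t 8.2 dr [ 0.0016 -0.0008  0.0021] lin cm [ 0.15 -0.06  1.03] F [-0.7 -0.6  0.6] w -0.0002 p [ 0.5489 -0.1846  0.0763]
```

View pics/c6.png

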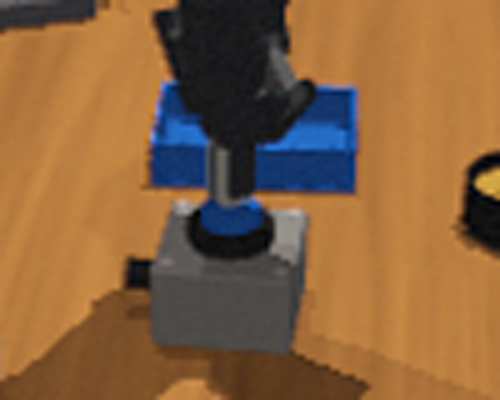

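The fingers are centred just above the blue button (side pixel about (266,171)). I'll press slowly.

Emit:
{"name": "jog_arm", "arguments": {"dr": [[0,0,0],[0,0,0],[0,0,0],[0,0,0],[0,0,0]], "linear": [[0,0,0.2],[0,0,0.4],[0,0,0.55],[0,0,0.7],[0,0,0.85]], "jaw": [0,0,0,0,0]}}

```text
time_s: 8.75
position: [0.5498, -0.1858, 0.0695]
orientation: [[-0.782, -0.623, 0.001], [-0.623, 0.782, -0.0], [-0.001, -0.001, -1.0]]
force: [0.0, 0.7, 1.5]
width: 0.0001
gripper_force: 1.4
```

Emit:
{"name": "jog_arm", "arguments": {"dr": [[0,0,0],[0,0,0],[0,0,0],[0,0,0],[0,0,0]], "linear": [[0,0,0.1],[0,0,0.2],[0,0,0.3],[0,0,0.35],[0,0,0.35]], "jaw": [0,0,0,0,0]}}

```text
time_s: 9.25
position: [0.5498, -0.1859, 0.0661]
orientation: [[-0.782, -0.623, 0.001], [-0.623, 0.782, -0.001], [-0.0, -0.001, -1.0]]
force: [-0.8, 0.3, 5.5]
width: 0.0001
gripper_force: 2.9
```

Emit:
{"name": "jog_arm", "arguments": {"dr": [[0,0,0],[0,0,0],[0,0,0],[0,0,0]], "linear": [[0,0,0.06],[0,0,0.12],[0,0,0.16],[0,0,0.16]], "jaw": [0,0,0,0]}}

```text
time_s: 9.65
position: [0.5499, -0.1859, 0.0659]
orientation: [[-0.782, -0.624, 0.0], [-0.624, 0.782, -0.0], [-0.0, -0.001, -1.0]]
force: [-4.3, 1.1, 13.2]
width: -0.0002
gripper_force: 6.7
```

The button is on its hard stop: 13 N with no more travel. Now I lift clear.

Emit:
{"name": "jog_arm", "arguments": {"dr": [[0,0,0],[0,0,0],[0,0,0],[0,0,0],[0,0,0]], "linear": [[0,0,-0.5],[0,0,-1.5],[0,0,-4],[0,0,-8],[0,0,-8]], "jaw": [0,0,0,0,0]}}

```text
time_s: 10.15
position: [0.5524, -0.1869, 0.1498]
orientation: [[-0.782, -0.623, 0.009], [-0.623, 0.782, -0.004], [-0.004, -0.009, -1.0]]
force: [0.4, -0.8, 0.7]
width: 0.0002
gripper_force: 0.0
```

```bash
python3 -c "
from h import *
B=snapshot('side');s=cv2.imread('pics/side0.png')[:,:,::-1].copy()
for k,b in(('blue',(254,168,278,188)),('red',(265,215,315,270))):print([cen(mask(i,b,k)) for i in(s,B)])
cv2.imwrite('pics/end.png',B[:,:,::-1]);print(get_state()['force'])"
```

```text
[(array([265.57647059, 172.49411765]), array([260, 169,  13,   8,  85], dtype=int32)), (array([265.71264368, 172.52873563]), array([260, 169,  13,   8,  87], dtype=int32))]
[(array([285.21695761, 242.06733167]), array([274, 232,  24,  22, 401], dtype=int32)), (array([285.1980198 , 242.13861386]), array([274, 232,  25,  22, 404], dtype=int32))]
[-0.24505865 -0.16824297 -0.42637312]
```

View pics/end.png

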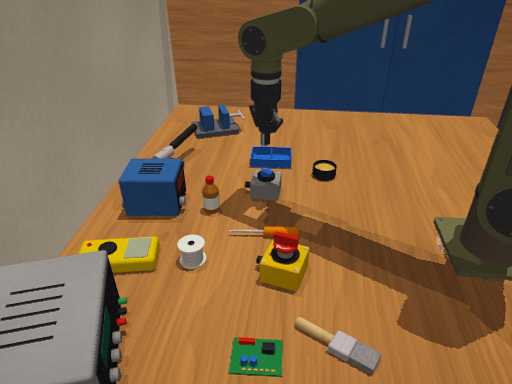

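Both controls are back at their starting pixels (blue (266,173), red (285,242)), nothing else has moved, and the arm is clear.

```bash
python3 -c "
from rig import *
print(finish_job())"
```

```text
the job is handed in; nothing more can be done
None
```

The stop check is done and handed in at about 10 s: the stop was pushed in until it latched and twisted fully out again, then the reset was pressed fully in and came back; nothing else moved in the side view.

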